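# Slate drip strip from the display step to its foot

### The job

Take the long narrow slate strip from the wooden display step and lay it on the small dark wooden foot, centred and along it, ready for the next bamboo pot. It lies too flat to be gripped well where it is, so first slide it towards you until its near end sticks out well past the front edge of the step (but does not tip off), then grip that end by its two long sides and carry it over. Set it down, do not drop it, and leave the square slate coaster where it is.

Things in the scene. Friction and masses are not known exactly. Their poses are not given: they have to be found in the camera images.
- strip: Long narrow dark slate strip, 160 x 56 x 4 mm, about 100 g, loose, flat on the left or right half of the step, its length roughly front to back. Origin: centre of its underside; +x along its length, away from the robot at the start, y across, z up. Rigid; slides easily on the step (friction 0.2) when shut fingers press on its top with 4 to 15 N and drag it. Gripped by its sides near one end at 30 N it stays nearly level.
- step: Display step of pale wood, a low bench fixed to the table: 260 mm (x, depth) x 320 mm (y, width) x 80 mm high, its flat top 80 mm above the table. Origin: centre of its underside, on the table. -x is its front, towards the robot: the front edge of the top runs at x = -130 mm in its frame. Below the overhanging strip there is free space down to the table. Turned up to 9 degrees. A glass cup and a small blue bowl, up to 45 mm high, stand at the rear of its top.
- foot: Small dark wooden foot (block with a waist), fixed to the table, 76 mm long (its x) x 40 mm wide (its y) x 50 mm high, flat top 50 mm above the table. Origin: centre of its underside. It is narrower and shorter than the strip, so the strip's ends stick out 42 mm beyond it at each end and its sides 8 mm. Stands to the right of the step with its length roughly front to back, turned up to 20 degrees.
- coaster: Square dark slate coaster, 90 x 90 x 4 mm, loose, lying flat in the other half of the step; to be left alone. Origin: centre of its underside.
Mind the look-alikes: they are no part of the job. Leave any purple or red look-alike of the strip alone. Of the things like the foot, leave any that is green; of the rest the smaller one is meant.

How it is judged:
By the outcome, as a careful person would: the job done as asked, in the order asked, and still so for the second after the job is handed in, with the robot touching nothing.
It also fails if it takes over 51 s, if anything falls off the work surface, if the arm or the gripper's body presses on something with over 40 N, if the wrist force passes 120 N, or if a joint passes its speed limit or range.

### The arm

A 7-joint arm with a two-finger parallel gripper is mounted at the origin on the work surface. World frame = base frame: x ahead of the robot, y to its left, z up, the work surface at z = 0. Lengths are in m, angles in degrees, forces in N, time in s.
With the tool pointing down it reaches from about 0.425 to 0.8 m from the base axis. Payload 8.3 kg.
Tool frame: the origin (TCP) lies on the centre line of the jaws, within the pads' length; the fingertips stand 14 mm ahead of it and the grasp point (between the pads) lies 5 mm behind it (manip.tip_extent is the distance from the TCP to the fingertips, in m); z points along the fingers, y is the line along which they close (so a half turn about z gives the same grasp; the last joint's range is limited). The gripper opens to 85 mm and grips with 20 to 120 N. Pads are 22 mm wide; open, the fingers measure 114 mm over their backs; the gripper's body (76 mm by 85 mm) begins 54 mm behind the grasp point. The pads swing forward as they close: fully open they stand 13 mm farther back than shut.
Start: joints at [-66.687, 21.967, 0.94, 78.501, -0.361, 79.538, -2.664], TCP at [0.283, 0.557, 0.245] pointing down, gripper open.
Joint ranges: [-169.22, 169.22], [-14.56, 117.87], [-87.37, 89.26], [10.42, 133.3], [-82.24, 262.24], [0.94, 117.77], [-172.7, 172.7]. Speed limits (degrees/s): [136.94, 136.94, 172.46, 172.46, 180, 180, 180].

### API

Orientations are given as [roll, pitch, yaw] about the fixed x, y, z axes, in that order (R = Rz(yaw) Ry(pitch) Rx(roll)).
In Python, from rig import telemetry, grab_frame, manip, boxes_of gives the robot as it stands. The module is installed in compiled form; this text tells all that it offers.
- The arm moves only by the tool apply_moves, never from a script. Its argument "targets" is a list of rows, each a list of 5 numbers: the opening, from 0 (shut) to 1 (fully open), then the shift along the tool's x, y, z in cm, then the turn about the tool's z in rad. In form: [[hand, x, y, z, turn], ...]. A call has 1 to 20 rows; each row is the pose to reach, as a shift and turn from the pose commanded when the call began, along the tool's axes at that moment; what a row does not reach only later rows make up. A row lasts 1/12 s, in which the tool goes at most 41.7 mm and 7.16 degrees, less where a joint would pass 70% of its speed; a pose out of reach is approached as far as the arm can. A call with a gripper value outside its range is refused whole. The fingers move at their own pace and stop on an object; "force" is the grip in N (left out, the last holds). Time passes only in rows, so rows that repeat a pose let the fingers close. It gives the time, the measured TCP pose, the force, the opening and the grip force at its end, in the units of the state.
- telemetry.sense(): the state, without advancing time (a new reading comes with each control period).
- grab_frame(name): name is "scene" or "top"; returns a dict with "img" (480x640x3 uint8, red, green, blue), "mtx" (3x3 intrinsics, pixels), "rvec" (rotation vector, rad) and "tvec" (3), from world to camera coordinates, as OpenCV has them. Camera axes: x right, y down, z forward; pixel columns grow to the right and rows downward; lengths in m; the calibration is good to about 2 mm. A picture is of the moment at which its call begins. There is no depth.
- manip.sign_off(): hands the job in; it is judged then, once.
Trained networks look in the newest picture that a camera, given by its name, has taken for a name from the list of things; names that differ only in an ending like _2 or _b are one class to them, and where a whole thing is asked for, a point or a joint stands for the part that bears it (a point fixed in the world has none). Each returns a list of dicts, best first, with "conf" (0 to 1); they miss things now and then, are a little off and sometimes report something else, mostly with a low value. They report only what shows in the picture. A call takes as long as a camera call. They do not tell look-alikes from the thing itself.
- boxes_of(label, camera): "position" ([x, y, z] in m, in world coordinates, good to about 4 mm: the middle of the surface that is visible of it).
The state is a dict: "time_s": time; "joint_pos": joint angles; "qd": joint speeds; "tau": joint torques, N m; "ee_pos": TCP position; "tcp_rot": TCP orientation; "ft_force": force on the tool from outside, world axes, zero at the start; "torque": the same for the moment, N m; "opening": finger opening in m; "gripper_force": force on a finger pad.
Only numpy, scipy, OpenCV 4.12 (cv2) and the standard library are available. Lean on these libraries where they do the work, as an engineer would, in place of code of your own. Each camera call takes 0.05 s, during which the arm holds its last target. There are 200 camera calls.

## Working session

There is one attempt and no reset: what is moved stays moved. The work goes in short steps, Python scripts to look and compute and a tool call to move; the robot and the scene stay as the last step left them, time stands still between calls to the robot, and variables do not carry over. Pictures are saved under pics/ and viewed, at most 10 in all, crops included, and the job is handed in when it is done.

Besides the shell and the picture viewer there is one more tool, called after "Request:" as a command line: name --pt "numbers of a row" for each row, then --argument value for the rest. apply_moves: Moves the arm, as the interface text tells. Its arguments: {"type":"object","properties":{"targets":{"type":"array"},"force":{"type":"number"}},"required":["targets"]}

```bash
mkdir -p pics; cat > h.py <<'E'
import numpy as np, cv2
from rig import telemetry, grab_frame, manip, boxes_of
def save(n,f): cv2.imwrite(f'pics/{n}.png',f['img'][:,:,::-1])
def ray(f,uv):
    R=cv2.Rodrigues(np.array(f['rvec'],float))[0];t=np.array(f['tvec'],float).ravel()
    d=R.T@np.linalg.inv(f['mtx'])@np.array([uv[0],uv[1],1.]);return -R.T@t,d
def onz(f,uv,z):
    c,d=ray(f,uv);return c+d*(z-c[2])/d[2]
def proj(f,P): return cv2.projectPoints(np.array(P,float).reshape(-1,3),np.array(f['rvec'],float),np.array(f['tvec'],float),np.array(f['mtx'],float),None)[0].reshape(-1,2)
def tri(f1,p1,f2,p2):
    a,d=ray(f1,p1);b,e=ray(f2,p2);s=np.linalg.lstsq(np.c_[d,-e],b-a,rcond=None)[0]
    P,Q=a+d*s[0],b+e*s[1];return (P+Q)/2,np.linalg.norm(P-Q)
E
python3 - <<'E'
from h import *
import pickle
d={}
for n in ['scene','top']:
    f=grab_frame(n);save(n+'0',f);d[n]=f
    c,_=ray(f,(320,240));print(n,c.round(3))
    for l in ['strip','step','foot','coaster']: print(l,[(np.round(b['position'],3).tolist(),round(b['conf'],2)) for b in boxes_of(l,n)])
pickle.dump(d,open('d0.pkl','wb'))
s=telemetry.sense();print(s['ee_pos'],s['tcp_rot'],s['ft_force'],s['time_s'])
E
```

```text
scene [1.23  0.042 0.752]
strip [([0.657, 0.063, 0.083], 0.86), ([0.367, -0.216, 0.001], 0.84), ([0.406, 0.16, 0.003], 0.7)]
step [([0.729, 0.133, 0.08], 0.68)]
foot [([0.519, -0.388, 0.043], 0.82), ([0.585, -0.165, 0.066], 0.74), ([0.53, -0.284, 0.047], 0.69)]
coaster [([0.648, 0.214, 0.08], 0.71), ([0.655, 0.06, 0.084], 0.32)]
top [ 0.395 -0.086  1.193]
strip [([0.361, -0.214, 0.003], 0.9), ([0.65, 0.061, 0.085], 0.66), ([0.418, 0.155, 0.004], 0.61)]
step [([0.658, 0.132, 0.081], 0.98)]
foot [([0.515, -0.289, 0.05], 0.83), ([0.562, -0.171, 0.063], 0.75), ([0.511, -0.391, 0.049], 0.67), ([0.657, 0.127, 0.079], 0.46)]
coaster [([0.644, 0.214, 0.082], 0.68)]
[0.28288976 0.55726126 0.24524041] [-1.79991131e+02 -4.24248492e-03  1.53081992e+02] [-0.24706344  0.12612171 -0.10939484] 0.5
```

View pics/scene0.png

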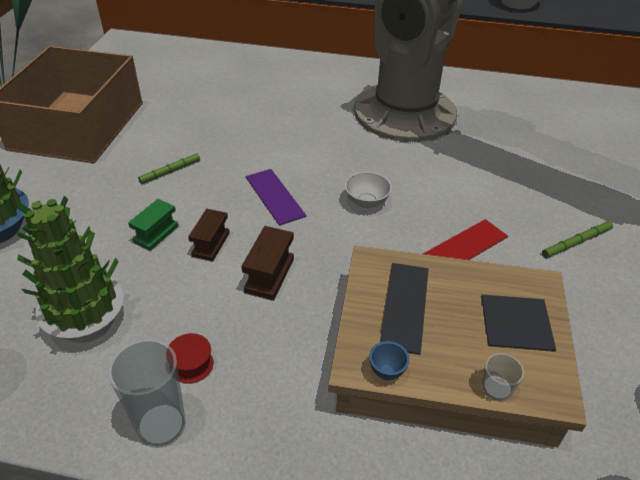

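View pics/top0.png

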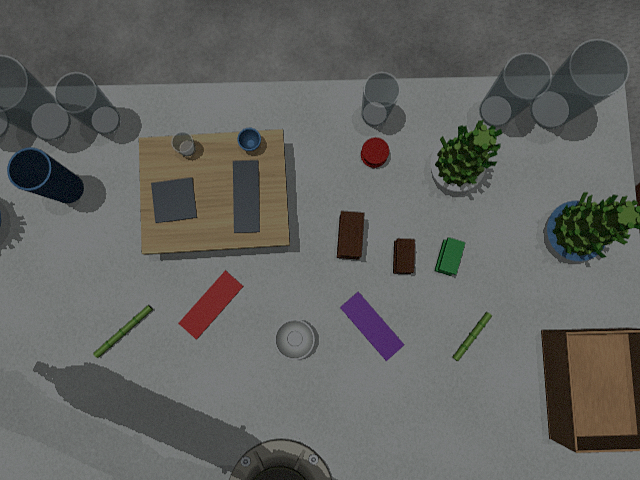

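The top view has the step spanning pixels 140-288 × 130-253. The slate strip is at about (246,197) and the coaster at (174,200). The brown feet are at (350,235), which is the large one, and (404,256), which is the small one and so the target. Red, purple and green are look-alikes. Next I'll measure corners in both views.

```bash
cat >> h.py <<'E'
def quad(f,mask,roi):
    x0,y0,x1,y1=roi;m=np.zeros(mask.shape,np.uint8);m[y0:y1,x0:x1]=mask[y0:y1,x0:x1]
    m=cv2.morphologyEx(m,cv2.MORPH_OPEN,np.ones((3,3)))
    c=max(cv2.findContours(m,0,cv2.CHAIN_APPROX_NONE)[0],key=cv2.contourArea)
    return c.reshape(-1,2).astype(float)
def rect(P):
    P=np.array(P)[:,:2];(c,s,a)=cv2.minAreaRect((P*1000).astype(np.float32))
    b=cv2.boxPoints((c,s,a));e=[b[1]-b[0],b[2]-b[1]];e=max(e,key=np.linalg.norm);e=e*np.sign(e[0])
    return np.round(c,1),np.round(sorted(s),1),round(float(np.degrees(np.arctan2(e[1],e[0]))),2)
def slate(f):
    i=f['img'].astype(int);return ((i.max(2)<95)&(i.max(2)-i.min(2)<18)).astype(np.uint8)
def brown(f):
    i=f['img'].astype(int);return ((i[:,:,0]<110)&(i[:,:,0]-i[:,:,2]>12)&(i[:,:,0]>35)).astype(np.uint8)
def wood(f):
    i=f['img'].astype(int);return ((i[:,:,0]>115)&(i[:,:,0]-i[:,:,2]>35)).astype(np.uint8)
E
python3 - <<'E'
from h import *
import pickle
d=pickle.load(open('d0.pkl','rb'));T,S=d['top'],d['scene']
print('strip top',rect([onz(T,p,.084) for p in quad(T,slate(T),(225,152,270,240))]))
print('strip scene',rect([onz(S,p,.084) for p in quad(S,slate(S),(375,255,435,358))]))
print('foot top',rect([onz(T,p,.05) for p in quad(T,brown(T),(388,230,420,280))]))
print('coaster',rect([onz(T,p,.084) for p in quad(T,slate(T),(145,172,202,228))]))
for b in [T['img'][245,403],T['img'][256,404],T['img'][268,404],T['img'][200,246],S['img'][225,210],S['img'][248,205]]:print(b)
w=quad(T,wood(T),(130,120,300,260));print('step',rect([onz(T,p,.08) for p in w]))
# front edge fit, top view
P=np.array([onz(T,p,.08)[:2] for p in w]);print('front corners',P[np.argmin(P@[1,1])].round(3),P[np.argmin(P@[1,-1])].round(3))
a=cv2.resize(T['img'][225:285,325:425],None,fx=4,fy=4,interpolation=0)[:,:,::-1]
b=cv2.resize(S['img'][195:275,180:280],None,fx=4,fy=4,interpolation=0)[:,:,::-1]
cv2.imwrite('pics/crop.png',np.vstack([a,b]))
for n,f,r in[('T',T,(225,152,270,240)),('S',S,(375,255,435,358))]:
    q=quad(f,slate(f),r);e=cv2.boxPoints(cv2.minAreaRect(q.astype(np.float32)));print(n,cv2.approxPolyDP(q.astype(np.float32),5,True).reshape(-1,2).tolist())
E
```

```text
strip top (array([650.4,  57.6]), array([ 56.4, 160.2]), -0.43)
strip scene (array([651.4,  59. ]), array([ 55.8, 161.6]), 0.49)
foot top (array([ 515.5, -290.1]), array([37.8, 72. ]), -2.51)
coaster (array([645.5, 215.1]), array([90.9, 90.9]), 6.74)
[46 25 12]
[46 32 13]
[46 25 10]
[54 59 65]
[60 41 30]
[30 23 19]
step (array([719.1, 189.5]), array([ 54.1, 203.1]), 88.57)
front corners [0.71  0.088] [0.695 0.29 ]
T [[233.0, 161.0], [234.0, 232.0], [259.0, 231.0], [258.0, 162.0]]
S [[392.0, 263.0], [380.0, 340.0], [420.0, 353.0], [427.0, 268.0]]
```

View pics/crop.png

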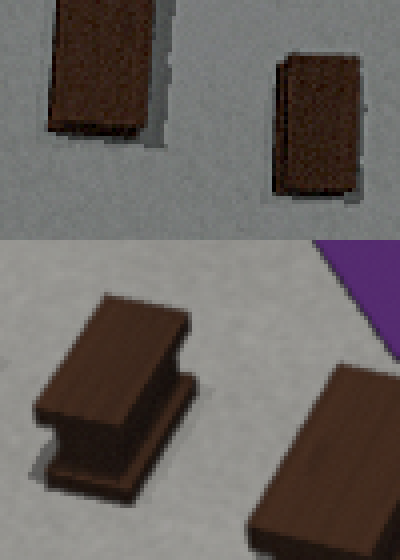

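The crop shows the small foot's top face at scene corners (206,208), (227,213), (212,240), (189,235), and in the top view at about (397,239), (415,239), (414,272), (396,272).

```bash
python3 - <<'E'
from h import *
import pickle
d=pickle.load(open('d0.pkl','rb'));T,S=d['top'],d['scene']
t=np.array([(397.5,238.75),(415,238.75),(414.5,272.5),(396,272.5)])-.4
s=np.array([(212,241.1),(189,236.1),(206.75,208.9),(227.25,213.1)])-.4
Z=[tri(T,a,S,b) for a,b in zip(t,s)];
for P,g in Z:print(P.round(4),round(g,4))
print('foot scene',rect([onz(S,p,.05) for p in s]),'top',rect([onz(T,p,.05) for p in t]))
tt=[(233,161),(234,232.5),(259.5,231.5),(258,161)];ss=[(420,353),(427,266),(392,263),(382,347)]
print('strip z', [ (tri(T,a,S,b)[0].round(3),) for a,b in zip(tt,[ss[0],ss[1],ss[2],ss[3]])])
# step front edge: strongest wood->front drop along columns in top view
g=T['img'].astype(int);c=g[:,:,0]-g[:,:,2]
pts=[]
for u in range(150,285,5):
    col=c[236:262,u];v=236+np.where(col>25)[0].max();pts.append(onz(T,(u,v+.5),.08)[:2])
pts=np.array(pts);k=np.polyfit(pts[:,1],pts[:,0],1);print('edge x=k y+c',k, 'res',np.std(pts[:,0]-np.polyval(k,pts[:,1])),'at y=.058',np.polyval(k,.058))
g=S['img'].astype(int);pts=[]
for u in range(365,560,8):
    col=g[235:300,u,0]-g[235:300,u,2]; lum=g[235:300,u].sum(1)
    ok=np.where((col>25)&(lum>250)&(g[235:300,u,1]>90))[0];
    pts.append(onz(S,(u,235+ok.min()-.5),.08)[:2])
pts=np.array(pts);k=np.polyfit(pts[:,1],pts[:,0],1);print('scene',k,np.std(pts[:,0]-np.polyval(k,pts[:,1])),np.polyval(k,.058))
E
```

```text
[ 0.5527 -0.271   0.0493] 0.0042
[ 0.5516 -0.3105  0.0514] 0.0024
[ 0.4767 -0.3061  0.0491] 0.0026
[ 0.4782 -0.2667  0.048 ] 0.0
foot scene (array([ 515.3, -286.6]), array([41.5, 72.9]), -4.17) top (array([ 515.1, -289.2]), array([40.9, 76.8]), -3.58)
strip z [(array([0.729, 0.086, 0.082]),), (array([0.57 , 0.084, 0.087]),), (array([0.571, 0.03 , 0.083]),), (array([0.729, 0.034, 0.08 ]),)]
edge x=k y+c [-0.0389701   0.53991366] res 0.000647741703587165 at y=.058 0.5376533926843792
scene [-0.11112769  0.54491781] 0.014059226267233228 0.5384723993653143
```

Request:
apply_moves --pt "0 -4 -2 0 -0.06" --pt "0 -8 -4 0 -0.15" --pt "0 -55.8 -27.7 0 -0.47" --pt "0 -55.8 -27.7 0 -0.47" --pt "0 -55.8 -27.7 0 -0.47" --pt "0 -55.8 -27.7 0 -0.47" --pt "0 -55.8 -27.7 0 -0.47" --pt "0 -55.8 -27.7 0 -0.47" --pt "0 -55.8 -27.7 0 -0.47" --pt "0 -55.8 -27.7 0 -0.47" --pt "0 -55.8 -27.7 0 -0.47" --pt "0 -55.8 -27.7 0 -0.47" --pt "0 -55.8 -27.7 0 -0.47" --pt "0 -55.8 -27.7 0 -0.47" --pt "0 -55.8 -27.7 0 -0.47" --pt "0 -55.8 -27.7 0 -0.47" --pt "0 -55.8 -27.7 0 -0.47" --pt "0 -55.8 -27.7 0 -0.47" --pt "0 -55.8 -27.7 0 -0.47" --pt "0 -55.8 -27.7 0 -0.47" --force 30

```text
time_s: 2.17
ee_pos: [0.6546, 0.0599, 0.2455]
tcp_rot: [179.9, 0.0, -179.8]
ft_force: [-0.8, -0.4, -0.5]
opening: 0.0001
gripper_force: 0.0
```

Request:
apply_moves --pt "0 -0.5 -0.2 3.5 0" --pt "0 -0.5 -0.2 7 0" --pt "0 -0.5 -0.2 10.5 0" --pt "0 -0.5 -0.2 12.5 0" --pt "0 -0.5 -0.2 13.8 0" --pt "0 -0.5 -0.2 14.1 0" --pt "0 -0.5 -0.2 14.4 0" --pt "0 -0.5 -0.2 14.4 0" --pt "0 -0.5 -0.2 14.4 0"

```text
time_s: 2.92
ee_pos: [0.6611, 0.056, 0.1032]
tcp_rot: [180.0, 0.2, -180.0]
ft_force: [0.9, -0.7, -0.3]
opening: -0.0002
gripper_force: 0.0
```

Request:
apply_moves --pt "0 0 0 0.1 0" --pt "0 0 0 0.2 0" --pt "0 0 0 0.3 0" --pt "0 0 0 0.3 0" --pt "0 0 0 0.3 0"

```text
time_s: 3.33
ee_pos: [0.6601, 0.0557, 0.0983]
tcp_rot: [180.0, -0.0, -180.0]
ft_force: [0.1, -0.5, 0.4]
opening: 0.0003
gripper_force: 0.0
```

Request:
apply_moves --pt "0 0 0 0.1 0" --pt "0 0 0 0.1 0" --pt "0 0 0 0.1 0"

```text
time_s: 3.58
ee_pos: [0.6607, 0.0557, 0.0982]
tcp_rot: [180.0, 0.1, -180.0]
ft_force: [-1.3, -0.0, 5.3]
opening: -0.0004
gripper_force: 2.8
```

Request:
apply_moves --pt "0 0 0 0.06 0" --pt "0 0 0 0.06 0" --pt "0 0.2 0 0.06 0" --pt "0 0.5 0 0.06 0" --pt "0 0.9 0 0.06 0" --pt "0 1.3 0 0.06 0" --pt "0 1.7 0 0.06 0" --pt "0 2 0 0.06 0" --pt "0 2 0 0.06 0"

```text
time_s: 4.33
ee_pos: [0.6408, 0.0558, 0.0982]
tcp_rot: [180.0, 0.2, -180.0]
ft_force: [-1.5, -0.5, 8.3]
opening: -0.0005
gripper_force: 4.0
```

```bash
python3 - <<'E'
from h import *
T=grab_frame('top');S=grab_frame('scene');save('top1',T);save('scene1',S)
print([(np.round(b['position'],3).tolist(),round(b['conf'],2)) for b in boxes_of('strip','scene')])
cv2.imwrite('pics/c1.png',np.hstack([cv2.resize(T['img'][120:270,130:300],None,fx=2.3,fy=2.3)[:345],cv2.resize(S['img'][230:420,330:550],(400,345))])[:,:,::-1])
E
```

```text
[([0.401, 0.167, 0.005], 0.97), ([0.368, -0.214, 0.005], 0.77), ([0.673, 0.06, 0.082], 0.64)]
```

View pics/c1.png

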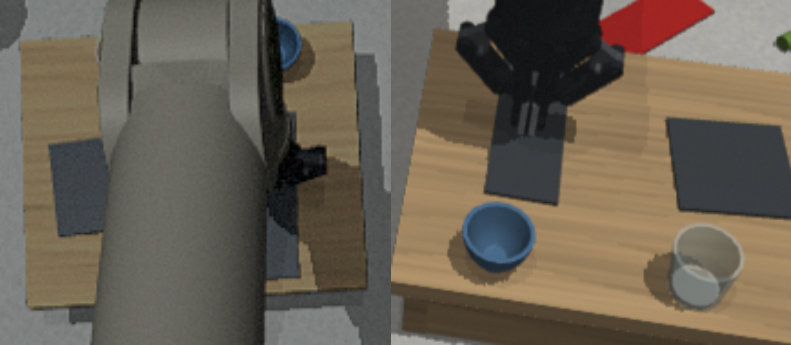

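The strip is following the fingers: the gap to the bowl has grown, and its far end is at about scene (404,338). I'll drag it further.

Request:
apply_moves --pt "0 0.2 0 0 0" --pt "0 0.5 0 0 0" --pt "0 0.9 0 0 0" --pt "0 1.3 0 0 0" --pt "0 1.7 0 0 0" --pt "0 2.1 0 0 0" --pt "0 2.5 0 0 0" --pt "0 2.9 0 0 0" --pt "0 3.3 0 0 0" --pt "0 3.7 0 0 0" --pt "0 4.1 0 0 0" --pt "0 4.5 0 0 0" --pt "0 4.9 0 0 0" --pt "0 5.3 0 0 0" --pt "0 5.7 0 0 0" --pt "0 6.1 0 0 0" --pt "0 6.5 0 0 0" --pt "0 6.8 0 0 0" --pt "0 7 0 0 0" --pt "0 7 0 0 0"

```text
time_s: 6.15
ee_pos: [0.5711, 0.0558, 0.0982]
tcp_rot: [180.0, 0.2, -180.0]
ft_force: [-1.1, -0.3, 8.0]
opening: 0.0
gripper_force: 4.1
```

Request:
apply_moves --pt "0 0 0 -0.3 0" --pt "0 0 0 -1.5 0" --pt "0 0 0 -4 0" --pt "0.5 4 0 -6 0" --pt "1 8 0 -7 0" --pt "1 11 4 -7 0" --pt "1 11 8 -7 0" --pt "1 11 12 -7 0" --pt "1 11 16 -7 0" --pt "1 11 16 -7 0"

```text
time_s: 6.98
ee_pos: [0.4579, 0.2246, 0.1677]
tcp_rot: [179.8, 0.0, -179.4]
ft_force: [-0.7, 0.8, -0.5]
opening: 0.0831
gripper_force: 0.0
```

```bash
python3 - <<'E'
from h import *
T=grab_frame('top');S=grab_frame('scene')
for n,f,r in [('top',T,(222,150,280,290)),('scene',S,(370,200,445,350))]:
    q=quad(f,slate(f),r);print(n,rect([onz(f,p,.084) for p in q]),q.min(0),q.max(0))
print([(np.round(b['position'],3).tolist(),round(b['conf'],2)) for b in boxes_of('strip','top')])
s=telemetry.sense();print(s['ee_pos'],s['ft_force'])
cv2.imwrite('pics/c2.png',np.hstack([cv2.resize(T['img'][120:300,130:330],(400,360)),cv2.resize(S['img'][180:380,330:560],(400,360))])[:,:,::-1])
E
```

```text
top (array([554.5,  42.7]), array([120.6, 171.1]), -14.01) [222. 200.] [279. 279.]
scene (array([551.5,  59.4]), array([ 57.8, 183.4]), 1.13) [388. 220.] [432. 303.]
[([0.36, -0.215, 0.0], 0.94), ([0.416, 0.153, 0.003], 0.88), ([0.562, 0.059, 0.085], 0.84), ([0.671, 0.124, 0.076], 0.28)]
[0.4599174  0.21579917 0.16695459] [ 0.66888748  0.04482021 -0.22092028]
```

View pics/c2.png

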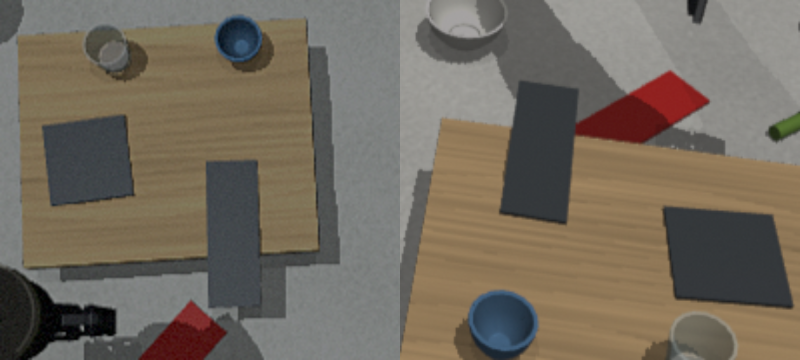

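The strip sticks out well past the front edge. In the top crop its corners are (206,161), (257,160), (260,305), (208,307), with the step edge at row ~252. In the scene crop they are (519,82), (578,88), (566,222), (500,212). The coaster hasn't moved.

```bash
python3 - <<'E'
from h import *
import pickle
d=pickle.load(open('d0.pkl','rb'));T,S=d['top'],d['scene']
t=[(233,200.5),(258.5,200),(260,272.5),(234,273.5)];s=[(425.5,303.3),(387.5,297.8),(398.4,225.6),(432.4,228.9)]
for a,b in zip(t,s):P,g=tri(T,a,S,b);print(P.round(4),round(g,4))
print(rect([onz(T,a,.084) for a in t]),rect([onz(S,a,.084) for a in s]))
E
```

```text
[0.6408 0.087  0.0827] 0.0019
[0.6409 0.0319 0.0809] 0.0023
[0.4823 0.0305 0.0814] 0.0019
[0.4814 0.0857 0.0845] 0.0017
(array([561.2,  57.6]), array([ 55.6, 159.1]), 0.34) (array([562. ,  59.9]), array([ 55.1, 162.2]), 0.57)
```

Request:
apply_moves --pt "1 -1 -4 0 0" --pt "1 -2 -8 0 0" --pt "1 -3 -12 0 0" --pt "1 -4 -14.5 0 0" --pt "1 -4 -15.7 0 0" --pt "1 -4 -15.7 0 0" --pt "1 -4 -15.7 2.5 0" --pt "1 -4 -15.7 5 0" --pt "1 -4 -15.7 7 0" --pt "1 -4 -15.7 8.5 0" --pt "1 -4 -15.7 9.4 0" --pt "1 -4 -15.7 9.4 0" --pt "1 -4 -15.7 9.4 0"

```text
time_s: 8.22
ee_pos: [0.4999, 0.059, 0.0729]
tcp_rot: [180.0, -0.0, -180.0]
ft_force: [0.0, 0.4, 0.1]
opening: 0.0856
gripper_force: 0.0
```

```bash
python3 - <<'E'
from h import *
S=grab_frame('scene');T=grab_frame('top')
s=telemetry.sense();print(s['ee_pos'],s['ft_force'])
cv2.imwrite('pics/c3.png',np.hstack([cv2.resize(T['img'][180:300,190:310],(400,400)),cv2.resize(S['img'][180:320,350:490],(400,400))])[:,:,::-1])
E
```

```text
[0.50078997 0.05902445 0.07385336] [ 0.25020971 -0.93531599  1.01323481]
```

View pics/c3.png

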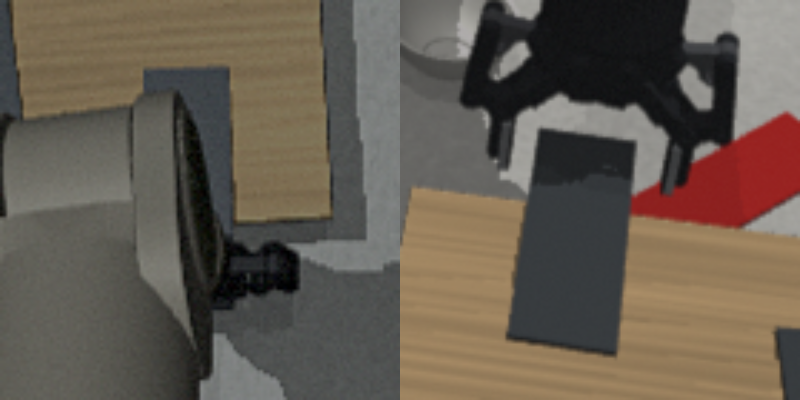

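The fingers straddle the near end symmetrically, so I'll close.

Request:
apply_moves --pt "0.6 0 0 0 0" --pt "0.6 0 0 0 0" --pt "0.5 0 0 0 0" --pt "0.5 0 0 0 0" --pt "0.4 0 0 0 0" --pt "0.4 0 0 0 0" --pt "0.4 0 0 0 0" --pt "0.4 0 0 0 0" --force 35

```text
time_s: 8.98
ee_pos: [0.5005, 0.0588, 0.073]
tcp_rot: [180.0, 0.0, -180.0]
ft_force: [0.6, 0.8, 3.4]
opening: 0.0553
gripper_force: 36.5
```

Request:
apply_moves --pt "0.4 0 0 -0.3 0" --pt "0.4 0 0 -0.8 0" --pt "0.4 0 0 -1.5 0" --pt "0.4 0 0 -2.5 0" --pt "0.4 0 0 -3.5 0" --pt "0.4 0 0 -4.5 0" --pt "0.4 0 0 -5.5 0" --pt "0.4 0 0 -6 0" --pt "0.4 0 0 -6 0" --pt "0.4 0 0 -6 0"

```text
time_s: 9.82
ee_pos: [0.5002, 0.0587, 0.133]
tcp_rot: [180.0, 0.0, -180.0]
ft_force: [-0.9, -0.4, -1.2]
opening: 0.055
gripper_force: 37.1
```

```bash
python3 - <<'E'
from h import *
S=grab_frame('scene');save('s4',S)
s=telemetry.sense();print(s['ee_pos'],s['ft_force'],s['torque'])
cv2.imwrite('pics/c4.png',cv2.resize(S['img'][120:340,330:500],(510,600))[:,:,::-1])
E
```

```text
[0.49984334 0.05867051 0.13246885] [-0.445913    0.02813043 -0.81466047] [0.02502827 0.03386396 0.0395304 ]
```

View pics/c4.png

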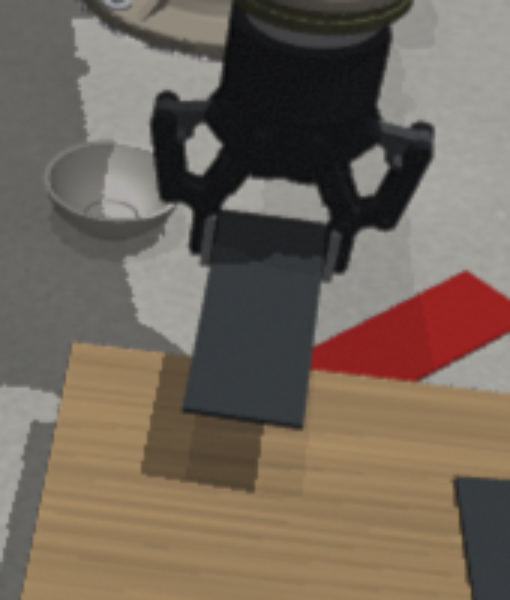

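The strip is held and lifted, with its far end at crop (184,411)-(303,426). I'll check how level it is.

```bash
python3 - <<'E'
from h import *
import pickle
S=pickle.load(open('d0.pkl','rb'))['scene']
for x,y,X in[(219,210,.4815),(325,222,.4815),(303,426,.6415),(184,411,.6415)]:
    c,d=ray(S,(330+x/3-.3,120+y*220/600-.3));print((c+d*(X-c[0])/d[0]).round(4))
E
```

```text
[0.4815 0.0317 0.1426]
[0.4815 0.0868 0.1439]
[0.6415 0.0871 0.1414]
[0.6415 0.0325 0.1397]
```

Request:
apply_moves --pt "0.4 0 -0.5 0 0" --pt "0.4 0.2 -1.5 0 0" --pt "0.4 0.4 -3 0 0" --pt "0.4 0.7 -5 0 0.005" --pt "0.4 1 -7.3 0 0.01" --pt "0.4 1.3 -9.8 0 0.015" --pt "0.4 1.7 -12.3 0 0.02" --pt "0.4 2 -14.8 0 0.03" --pt "0.4 2.4 -17.3 0 0.035" --pt "0.4 2.7 -19.8 0 0.04" --pt "0.4 3 -22.3 0 0.045" --pt "0.4 3.4 -24.8 0 0.05" --pt "0.4 3.7 -27.3 0 0.055" --pt "0.4 4 -29.5 0 0.06" --pt "0.4 4.3 -31.5 0 0.066" --pt "0.4 4.5 -33 0 0.066" --pt "0.4 4.6 -34 0 0.066" --pt "0.4 4.6 -34.3 0 0.066" --pt "0.4 4.6 -34.3 0 0.066" --pt "0.4 4.6 -34.3 0 0.066"

```text
time_s: 11.53
ee_pos: [0.4542, -0.2836, 0.1324]
tcp_rot: [180.0, -0.0, 176.3]
ft_force: [-0.0, 0.5, -1.3]
opening: 0.0549
gripper_force: 37.2
```

Request:
apply_moves --pt "0.4 0 0 1 0" --pt "0.4 0 0 2.5 0" --pt "0.4 0 0 4 0" --pt "0.4 0 0 5.2 0" --pt "0.4 0 0 6.2 0" --pt "0.4 0 0 7 0" --pt "0.4 0 0 7.2 0" --pt "0.4 0 0 7.2 0" --pt "0.4 0 0 7.2 0"

```text
time_s: 12.28
ee_pos: [0.4544, -0.2845, 0.0611]
tcp_rot: [-180.0, 0.0, 176.2]
ft_force: [0.4, -0.6, -0.6]
opening: 0.0554
gripper_force: 37.2
```

```bash
python3 - <<'E'
from h import *
S=grab_frame('scene');T=grab_frame('top');save('s5',S);save('t5',T)
s=telemetry.sense();print(s['ee_pos'],s['tcp_rot'],s['ft_force'])
cv2.imwrite('pics/c5.png',np.hstack([cv2.resize(T['img'][200:300,350:450],(400,400)),cv2.resize(S['img'][150:270,150:270],(400,400))])[:,:,::-1])
E
```

```text
[ 0.45459482 -0.2847037   0.06141817] [-1.79971419e+02  6.67739035e-02  1.76224025e+02] [-0.09622303 -0.31464347 -0.26453469]
```

View pics/c5.png

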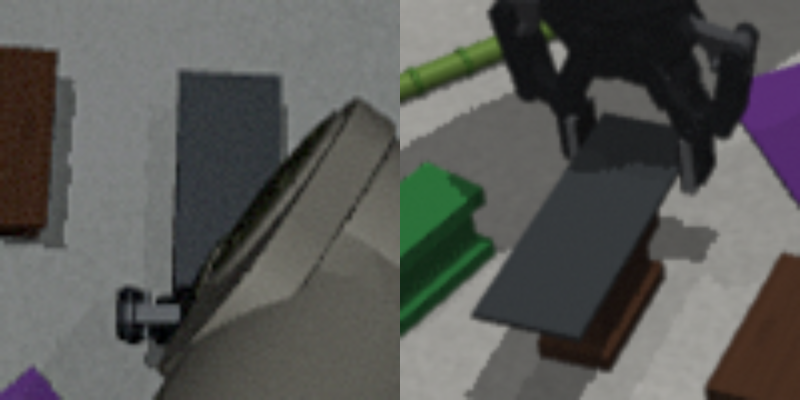

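The strip is above the foot and aligned with it. Its far corners are at top ≈(394.7,217.8), (419.7,218.7) and scene ≈(204,251.4), (172.2,245.4).

```bash
python3 - <<'E'
from h import *
import pickle
d=pickle.load(open('d0.pkl','rb'));T,S=d['top'],d['scene']
t=[(394.5,217.5),(419.5,218.5)];s=[(203.8,251.2),(172,245.2)]
for a,b in zip(t,s):
    P,g=tri(T,a,S,b);print(P.round(4),round(g,4),onz(T,a,.071).round(4),onz(S,b,.071).round(4))
a,b=onz(T,(394.25,243),.072),onz(T,(393.1,272),.072)
print('left edge yaw',np.degrees(np.arctan2(*(onz(T,(394.5,217.5),.07)-onz(T,(393,270),.07))[1::-1])))
E
```

```text
[ 0.5967 -0.2654  0.0686] 0.0018 [ 0.5965 -0.2659  0.071 ] [ 0.5989 -0.2634  0.071 ]
[ 0.5933 -0.3205  0.0668] 0.0021 [ 0.5929 -0.3207  0.071 ] [ 0.5972 -0.3172  0.071 ]
left edge yaw -4.095812376619456
```

Request:
apply_moves --pt "0.4 0 0 0.4 0" --pt "0.4 0 0 0.8 0" --pt "0.4 0 0 1.1 0" --pt "0.4 0 0 1.3 0" --pt "0.4 0 0 1.4 0" --pt "0.4 0 0 1.5 0" --pt "0.4 0 0 1.5 0" --pt "0.4 0 0 1.5 0"

```text
time_s: 13.05
ee_pos: [0.4542, -0.2844, 0.0457]
tcp_rot: [-180.0, -0.0, 176.2]
ft_force: [0.3, -0.3, -0.5]
opening: 0.0547
gripper_force: 37.2
```

Request:
apply_moves --pt "0.4 0 0 0.1 0" --pt "0.4 0 0 0.15 0" --pt "0.4 0 0 0.15 0" --pt "0.4 0 0 0.15 0"

```text
time_s: 13.38
ee_pos: [0.4542, -0.2844, 0.0443]
tcp_rot: [-180.0, 0.0, 176.2]
ft_force: [0.3, 0.4, -1.3]
opening: 0.0551
gripper_force: 37.2
```

Request:
apply_moves --pt "0.4 0 0 0.08 0" --pt "0.4 0 0 0.15 0" --pt "0.4 0 0 0.15 0" --pt "0.4 0 0 0.15 0"

```text
time_s: 13.72
ee_pos: [0.4545, -0.2846, 0.0433]
tcp_rot: [-180.0, 0.1, 176.2]
ft_force: [-1.7, 0.3, 6.2]
opening: 0.055
gripper_force: 37.7
```

Request:
apply_moves --pt "0.4 0 0 -0.04 0" --pt "0.4 0 0 -0.04 0" --pt "0.66 0 0 -0.04 0" --pt "0.7 0 0 -0.04 0" --pt "0.8 0 0 -0.04 0" --pt "0.9 0 0 -0.04 0" --pt "1 0 0 -0.04 0" --pt "1 0 0 -0.04 0" --pt "1 0 0 -0.04 0"

```text
time_s: 14.47
ee_pos: [0.4541, -0.2843, 0.043]
tcp_rot: [180.0, -0.0, 176.2]
ft_force: [-0.5, 0.3, -0.7]
opening: 0.0854
gripper_force: 0.0
```

Request:
apply_moves --pt "1 0 0 -1 0" --pt "1 0 0 -3 0" --pt "1 0 0 -6 0" --pt "1 0 0 -9 0" --pt "1 0 0 -12 0" --pt "1 0 3 -15 0" --pt "1 0 7 -15 0" --pt "1 0 11 -15 0" --pt "1 0 15 -15 0" --pt "1 0 19 -15 0" --pt "1 0 23 -15 0" --pt "1 0 27 -15 0" --pt "1 0 27 -15 0" --pt "1 0 27 -15 0"

```text
time_s: 15.63
ee_pos: [0.472, -0.0123, 0.1938]
tcp_rot: [180.0, 0.0, 176.5]
ft_force: [-0.2, -0.8, 0.6]
opening: 0.0854
gripper_force: 0.0
```

```bash
python3 - <<'E'
from h import *
S=grab_frame('scene');T=grab_frame('top')
print('top',rect([onz(T,p,.054) for p in quad(T,slate(T),(385,205,428,295))]))
print('coaster',rect([onz(T,p,.084) for p in quad(T,slate(T),(145,172,202,228))]))
s=telemetry.sense();print(s['ee_pos'],s['ft_force'],s['time_s'])
cv2.imwrite('pics/c6.png',np.hstack([cv2.resize(T['img'][200:300,350:450],(400,400)),cv2.resize(S['img'][150:270,150:270],(400,400))])[:,:,::-1])
E
```

```text
top (array([ 513. , -289.1]), array([ 60.5, 164.5]), -4.03)
coaster (array([645.5, 215.1]), array([90.9, 90.9]), -83.23)
[ 0.47191345 -0.01574119  0.19362713] [ 0.59111041 -0.91594861  0.39750115] 15.7333
```

View pics/c6.png

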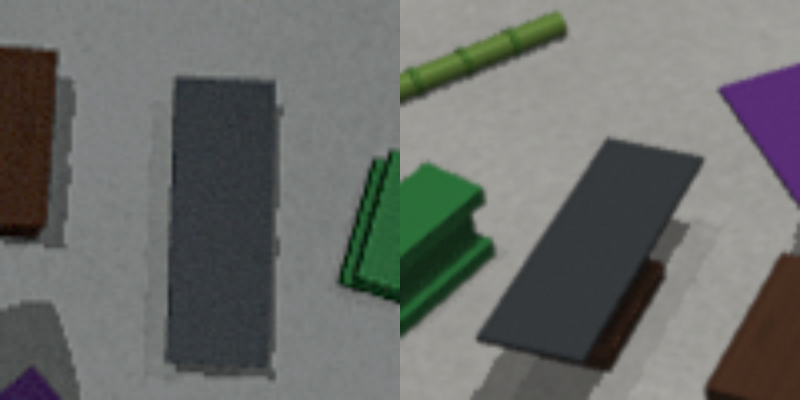

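The strip rests flat on the foot. Its centre is at top ≈(405.4,255.4) against the foot's (405.4,255.2), and the yaw matches. The coaster hasn't moved, so I'll hand in.

```bash
python3 -c "
from rig import manip;print(manip.sign_off())"
```

```text
the job is handed in; nothing more can be done
None
```

I slid the slate strip out, gripped it by its end and set it down on the small dark foot, within about 1 mm of centre and 1° of straight in the last picture; the coaster did not move, and I handed the job in at about 16 s.

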